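# Lever open the grip case and lay the red pole grip in the cradle

## Task

Pick up the scraper and slip its blade into the slot at the front of the closed case to lever up the stiff blue lid, keeping the gripper's own fingers off the case and lid until the blade has raised the lid well clear of the rim. Swing the lid fully back and leave it standing open, lay the scraper flat on its black mat again, then lift the red pole grip out of the case and lay it squarely in the two saddles of the wooden cradle, upright as it lay in the case and midway along them, in line with the bamboo shaft. Leave the yellow grip in the case and do not disturb the glue bottle, the jar or the hammer.

Things in the scene. Friction and masses are not known exactly. Their poses are not given: they have to be found in the camera images.
- case: fixed plywood case, outside 150 (x) x 246 (y) x 60 mm high without lid, walls and floor 6 mm thick, open on top under the lid; origin: centre of its underside; the front (with the blade slot) faces its -x, the lid is hinged on the rear (+x) top edge; z up
- case_slot (a point): middle of the mouth of the blade slot, in the outer face of the case's front wall, 54 mm above the bench: an opening 80 mm wide (along the case's y) and 12 mm high (48 to 60 mm above the bench), between the wall below and the lid's underside above; axes as the case
- lid (a joint): hinge angle of the blue lid, rad: 0 shut, 1.57 upright, 1.85 stop (leaning back). Stiff: it stays where left; about 2 N at the front edge lifts it. Lid 154 x 250 x 8 mm, 0.13 kg, no handle; hinge line along the case's y through x = +75, z = 60 mm of the case; it overhangs the front face by 4 mm
- lid_edge (a point): middle of the lower front edge of the lid, 154 mm from the hinge line; it moves with the lid
- scraper: scraper lying flat on the mat, 200 mm long: dark wooden handle 110 x 24 wide x 26 mm high, steel blade 94 x 30 wide x 3 mm thick, 0.12 kg; origin: centre of the handle's underside; x points to the blade tip, z up; the blade spans x = +51 to +145 mm, its mid-plane 13 mm above the origin
- scraper_tip (a point): middle of the blade's tip edge, at x = +145 mm, z = +13 mm of the scraper
- mat: black rubber mat fixed to the bench, 250 (x) x 120 (y) x 4 mm; origin: centre of its underside; the scraper starts on it, more or less along its x, with its handle's centre some 45 mm to the -x side
- red_grip: red ski-pole grip with black ribs, a rounded bar 110 long (its x) x 30 wide x 30 mm high with a black end 33 mm wide at -x, 0.08 kg; origin: centre of its underside; it lies on the case's floor roughly along the case's x, in the left or the right half
- yellow_grip: the same grip in yellow, in the other half of the case (about 104 mm beside the red one); it stays there; origin: centre of its underside
- cradle: fixed wooden cradle: saddles at x = -32 and +32 mm, 12 mm thick, floor 30 mm above the origin and 36 mm wide, cheeks flaring to 62 mm wide at 54 mm height; base 12 mm high; bamboo shaft stub (18 mm dia) along x from +80 to +165 mm, axis 45 mm up. Origin: bench level midway between the saddles; a grip laid right has its origin at (0, 0, 30 mm), x along the cradle's x, either way round
- glue: white glue bottle with orange cap, 56 mm diameter, 150 mm tall, standing behind the work; origin: centre of its underside
- jar: amber jar with steel lid, 68 mm diameter, 85 mm tall, standing behind the work; origin: centre of its underside
- hammer: hammer lying on the left of the bench, about 250 mm long, along its x; origin: under its middle

How it is judged:
By the outcome, as a careful person would: the job done as asked, in the order asked, and still so for the second after the job is handed in, with the robot touching nothing.
It also fails if it takes over 59 s, if anything falls off the work surface, if the arm or the gripper's body presses on something with over 40 N, if the wrist force passes 120 N, or if a joint passes its speed limit or range.

## Robot

A 6-joint arm with a two-finger parallel gripper is mounted at the origin on the work surface. World frame = base frame: x ahead of the robot, y to its left, z up, the work surface at z = 0. Lengths are in m, angles in rad, forces in N, time in s.
With the tool pointing down it reaches from about 0.425 to 0.95 m from the base axis. Payload 3.5 kg.
Tool frame: the origin (TCP) lies midway between the tips of the shut fingers; the grasp point (between the pads) lies 19 mm behind it; z points along the fingers, y is the line along which they close (so a half turn about z gives the same grasp; the last joint's range is limited). The gripper opens to 85 mm and grips with 20 to 120 N. Pads are 22 mm wide; open, the fingers measure 114 mm over their backs; the gripper's body (76 mm by 85 mm) begins 54 mm behind the grasp point. The pads swing forward as they close: fully open they stand 13 mm farther back than shut.
Start: joints at [1.125, 0.286, 1.577, -0, 1.279, -0.15], TCP at [0.197, 0.646, 0.231] pointing down, gripper open.
Joint ranges: [-2.77, 2.77], [-0.9, 2.22], [0.21, 2.48], [-1.53, 4.67], [0.24, 2.81], [-2.84, 2.84]. Speed limits (rad/s): [2.79, 2.79, 3.14, 3.14, 3.14, 3.14].

## Interface

Orientations are given as a 3x3 rotation matrix whose columns are the frame's x, y, z axes.
In Python, from cell import env gives the robot as it stands.
- The arm moves only by the tool step_arm, never from a script. Its argument "rows" is text: rows parted by semicolons, each of 7 numbers parted by spaces: the closure, from -1 (fully open) to 1 (shut), then the shift along the world's x, y, z in m, then the turn, a rotation vector about the world's x, y, z in degrees. A call has 1 to 8 rows; each row is the pose to reach, as a shift and turn from the pose commanded when the call began; what a row does not reach only later rows make up. A row lasts 1/8 s, in which the tool goes at most 62.5 mm and 10.7 degrees, less where a joint would pass 70% of its speed; a pose out of reach is approached as far as the arm can. A call with a gripper value outside its range is refused whole. The fingers move at their own pace and stop on an object; "squeeze" is the grip in N (left out, the last holds). Time passes only in rows, so rows that repeat a pose let the fingers close. It gives the time, the measured TCP pose, the force, the opening and the grip force at its end, in the units of the state.
- env.get_obs(): the state, without advancing time (a new reading comes with each control period).
- env.snapshot(name): name is "scene" or "top"; returns a dict with "image" (400x640x3 uint8, red, green, blue), "camera_matrix" (3x3 intrinsics, pixels), "camera_from_world" (4x4, takes a point from world to camera coordinates). Camera axes: x right, y down, z forward; pixel columns grow to the right and rows downward; lengths in m; the calibration is good to about 2 mm. A picture is of the moment at which its call begins. There is no depth.
- env.finish_job(): hands the job in; it is judged then, once.
The state is a dict: "clock": time; "q": joint angles; "dq": joint speeds; "joint_torque": joint torques, N m; "ee_pos": TCP position; "orientation": TCP orientation; "ft_force": force on the tool from outside, world axes, zero at the start; "ft_torque": the same for the moment, N m; "grip_width": opening from 0.0 (shut) to 1.0 (fully open); "grasp_force": force on a finger pad.
Only numpy, scipy, OpenCV 4.12 (cv2) and the standard library are available. Lean on these libraries where they do the work, as an engineer would, in place of code of your own. Each camera call takes 0.05 s, during which the arm holds its last target. There are 200 camera calls.

## Working session

There is one attempt and no reset: what is moved stays moved. The work goes in short steps, Python scripts to look and compute and a tool call to move; the robot and the scene stay as the last step left them, time stands still between calls to the robot, and variables do not carry over. Pictures are saved under pics/ and viewed, at most 10 in all, crops included, and the job is handed in when it is done.

Besides the shell and the picture viewer there is one more tool, called after "Request:" as name(argument=value, ...), one argument or row to a line, values as JSON. step_arm: Moves the arm, as the interface text tells. Its arguments: {"type":"object","properties":{"rows":{"type":"string"},"squeeze":{"type":"number"}},"required":["rows"]}

```bash
ls; mkdir -p pics; cat > h.py <<'E'
import numpy as np, cv2
from cell import env
def snap(name,f=None):
    s=env.snapshot(name)
    if f: cv2.imwrite('pics/'+f,s['image'][:,:,::-1])
    return s
def ray(s,u,v,z):
    K=s['camera_matrix'];T=s['camera_from_world'];R=T[:3,:3];t=T[:3,3]
    c=-R.T@t; d=R.T@np.linalg.solve(K,[u,v,1.]); return c+d*(z-c[2])/d[2]
def proj(s,p):
    q=s['camera_from_world']@np.append(p,1); q=s['camera_matrix']@q[:3]; return q[:2]/q[2]
E
python3 - <<'E'
from h import *
for n in('scene','top'):
    s=snap(n,n+'0.png');T=s['camera_from_world'];print(n,-T[:3,:3].T@T[:3,3],T[:3,:3].round(3).tolist(),s['camera_matrix'].round(1).tolist())
o=env.get_obs();print({k:np.round(v,3).tolist() for k,v in o.items()})
E
```

```text
pics
scene [ 1.27580459 -0.24167443  1.14506953] [[0.416, 0.909, 0.016], [0.74, -0.328, -0.587], [-0.529, 0.256, -0.809]] [[466.3, 0.0, 317.7], [0.0, 466.3, 191.0], [0.0, 0.0, 1.0]]
top [0.47200417 0.07176812 1.19042506] [[0.014, -1.0, -0.002], [-0.998, -0.014, -0.066], [0.066, 0.002, -0.998]] [[414.6, 0.0, 318.5], [0.0, 414.6, 190.6], [0.0, 0.0, 1.0]]
{'clock': 0.1, 'q': [1.125, 0.287, 1.578, -0.0, 1.279, -0.15], 'dq': [0.001, -0.002, -0.003, -0.0, 0.002, -0.001], 'joint_torque': [0.001, -40.73, -29.37, -0.0, 0.003, 0.0], 'ee_pos': [0.196, 0.645, 0.23], 'orientation': [[-0.957, 0.291, -0.001], [0.291, 0.957, -0.002], [0.0, -0.002, -1.0]], 'ft_force': [1.44, 0.635, -0.374], 'ft_torque': [-0.035, 0.068, -0.053], 'grasp_force': 0.0, 'grip_width': 1.0}
```

View pics/scene0.png

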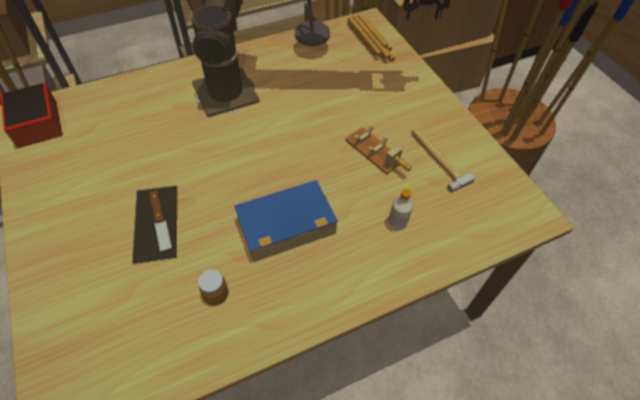

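View pics/top0.png

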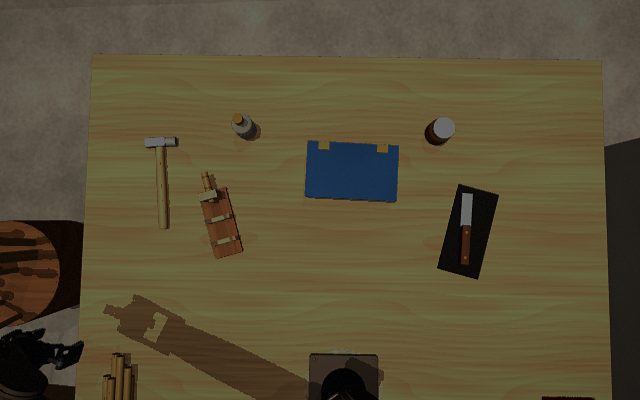

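The top view shows the blue lid at about (352,171) with its hinges on the far side. The scraper is on the mat at (466,229), the cradle at (220,222) with the shaft stub at (208,180), the glue at (245,126) and the jar at (440,131). Next I'll measure these.

```bash
cat > m.py <<'E'
from h import *
def blobs(s,mask,roi,k=1):
    x0,y0,x1,y1=roi; m=np.zeros_like(mask,np.uint8); m[y0:y1,x0:x1]=mask[y0:y1,x0:x1]
    c,_=cv2.findContours(m,cv2.RETR_EXTERNAL,cv2.CHAIN_APPROX_NONE)
    c=sorted(c,key=cv2.contourArea)[::-1][:k]; return c
def rect(s,c,z):
    P=np.array([ray(s,u,v,z)[:2] for u,v in c[:,0,:]],np.float32)
    (cx,cy),(w,h),a=cv2.minAreaRect(P*1000)
    if w<h: w,h,a=h,w,a+90
    return np.round([cx,cy,w,h,(a+90)%180-90],1)
E
python3 - <<'E'
from m import *
s=snap('top'); im=s['image'].astype(int); hsv=cv2.cvtColor(s['image'],cv2.COLOR_RGB2HSV).astype(int)
H,S,V=hsv[...,0],hsv[...,1],hsv[...,2]
for n,m,roi,z in [('lid',(H>95)&(H<130)&(S>100),(290,120,420,220),.068),
 ('mat',V<45,(420,170,520,290),.004),
 ('blade',(S<70)&(V>60),(440,180,490,235),.017),
 ('handle',(H<14)&(S>100)&(V>45),(440,210,490,275),.030),
 ('cradlebase',(H<14)&(S>90)&(V>40),(190,180,260,265),.012),
 ('jar',(S<70)&(V>70),(420,110,460,150),.085),
 ('cap',(H<28)&(S>200)&(V>80),(225,105,265,145),.150)]:
    for c in blobs(s,m,roi): print(n,cv2.contourArea(c),rect(s,c,z),cv2.boundingRect(c))
a=cv2.resize(s['image'][165:285,180:260],None,fx=5,fy=5,interpolation=3);b=cv2.resize(s['image'][175:285,430:505],None,fx=5,fy=5,interpolation=3)
o=np.zeros((600,775,3),np.uint8);o[:600,:400]=a;o[:550,400:775]=b
cv2.imwrite('pics/crop1.png',np.clip(o[:,:,::-1]*1.6,0,255).astype(np.uint8))
E
```

```text
lid 4747.5 [602.3 -14.3 248.3 152.7  87.6] (305, 141, 94, 60)
mat 3570.5 [ 441.5 -351.9  249.4  119.8  -14.6] (437, 184, 62, 96)
blade 298.5 [ 502.8 -343.3   92.2   29.9   -4.2] (460, 193, 13, 33)
handle 249.5 [ 404.2 -335.9  106.9   21.7   -3.7] (461, 225, 10, 40)
cradlebase 1206.0 [455.5 351.8 188.8  78.   16.6] (201, 188, 41, 71)
jar 335.5 [ 721.7 -260.4   56.9   54.6  -89.2] (433, 117, 22, 21)
```

View pics/crop1.png

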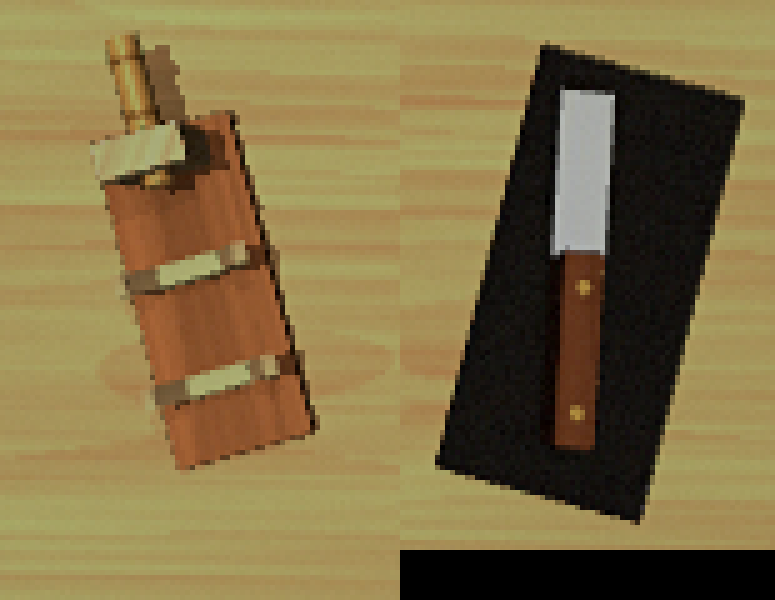

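```bash
cat > cr.py <<'E'
from m import *
s=snap('top'); hsv=cv2.cvtColor(s['image'],cv2.COLOR_RGB2HSV).astype(int)
H,S,V=hsv[...,0],hsv[...,1],hsv[...,2]
t=snap('scene')
# saddle floors: pale stripes inside base
m=(S<110)&(V>75)
for c in blobs(s,m,(208,208,236,250),2): print('saddle',cv2.contourArea(c),rect(s,c,.030),cv2.boundingRect(c))
# base, excluding shaft (rows > 198)
m=(H<14)&(S>90)&(V>40)
mm=np.zeros_like(m,np.uint8);mm[198:265,190:260]=m[198:265,190:260]
mm=cv2.morphologyEx(mm,cv2.MORPH_CLOSE,np.ones((7,7)))
for c in blobs(s,mm>0,(190,180,260,265)): print('base',rect(s,c,.012))
# shaft: crop px (123,37) top end, (140,125) near post
for u,v in((204.6,172.4),(208,190)): print('shaft',ray(s,u,v,.054).round(4))
E
python3 cr.py
```

```text
saddle 38.0 [405.3 337.9  36.5  11.5 -73.3] (217, 237, 13, 8)
saddle 35.0 [467.3 356.2  36.4  10.4 -73.2] (211, 215, 14, 7)
base [444.3 348.5 165.4  78.   16.6]
shaft [0.593  0.3891 0.054 ]
shaft [0.5445 0.3782 0.054 ]
```

Request:
step_arm(
  rows="-1 0.06 -0.06 0 0 0 3;-1 0.12 -0.12 0 0 0 5;-1 0.18 -0.18 0 0 0 7;-1 0.24 -0.24 0 0 0 9;-1 0.28 -0.29 0 0 0 11;-1 0.30 -0.35 0 0 0 12.8;-1 0.30 -0.41 0 0 0 12.8;-1 0.30 -0.47 0 0 0 12.8",
)

```text
clock: 1.25
ee_pos: [0.483, 0.2478, 0.2314]
orientation: [[-0.997, 0.073, 0.001], [0.073, 0.997, -0.0], [-0.001, 0.0, -1.0]]
ft_force: [0.1, -0.5, 1.3]
grip_width: 1.001
grasp_force: 0.0
```

Request:
step_arm(
  rows="-1 0 -0.06 0 0 0 0;-1 0 -0.12 0 0 0 0;-1 0 -0.18 0 0 0 0;-1 0 -0.24 0 0 0 0;-1 -0.01 -0.30 0 0 0 0;-1 -0.02 -0.36 -0.01 0 0 0;-1 -0.04 -0.42 -0.03 0 0 0;-1 -0.067 -0.47 -0.06 0 0 0",
)

```text
clock: 2.25
ee_pos: [0.4174, -0.2185, 0.1746]
orientation: [[-0.997, 0.073, 0.003], [0.073, 0.997, -0.002], [-0.003, -0.002, -1.0]]
ft_force: [1.0, 0.1, -0.3]
grip_width: 1.001
grasp_force: 0.0
```

Request:
step_arm(
  rows="-1 0 -0.044 -0.02 0 0 0;-1 0 -0.044 -0.06 0 0 0;-1 0 -0.044 -0.1 0 0 0;-1 0 -0.044 -0.13 0 0 0;-1 0 -0.044 -0.13 0 0 0;-1 0 -0.044 -0.13 0 0 0",
)

```text
clock: 3.0
ee_pos: [0.4181, -0.2605, 0.045]
orientation: [[-0.997, 0.072, 0.001], [0.072, 0.997, -0.001], [-0.001, -0.001, -1.0]]
ft_force: [-0.1, 0.3, 0.7]
grip_width: 0.999
grasp_force: 0.0
```

Request:
step_arm(
  rows="-1 0.006 -0.04 0.01 0 0 0;-1 0.011 -0.0775 0.01 0 0 0;-1 0.011 -0.0775 0.01 0 0 0;-1 0.011 -0.0775 0.01 0 0 0;-1 0.011 -0.0775 -0.01 0 0 0;-1 0.011 -0.0775 -0.035 0 0 0;-1 0.011 -0.0775 -0.035 0 0 0;-1 0.011 -0.0775 -0.035 0 0 0",
)

```text
clock: 4.0
ee_pos: [0.4288, -0.3371, 0.0097]
orientation: [[-0.997, 0.072, 0.001], [0.072, 0.997, -0.001], [-0.001, -0.001, -1.0]]
ft_force: [0.3, -0.3, -0.1]
grip_width: 1.006
grasp_force: 0.0
```

```bash
python3 - <<'E'
from h import *
o=env.get_obs();print(o['ee_pos'],o['orientation'],o['q'])
R=o['orientation'];print(np.degrees(np.arctan2(R[1,1],R[0,1])))
s=snap('top');cv2.imwrite('pics/g1.png',cv2.resize(s['image'][140:300,400:560],None,fx=3.5,fy=3.5)[:,:,::-1])
E
```

```text
[ 0.42882127 -0.33711259  0.00970913] [[-9.97434211e-01  7.15865899e-02  5.95096089e-04]
 [ 7.15862229e-02  9.97434225e-01 -6.16748501e-04]
 [-6.37720128e-04 -5.72565374e-04 -9.99999633e-01]] [-8.52301689e-01  2.98673829e-01  2.02056088e+00  5.73784950e-05
  8.21501932e-01 -2.35148938e+00]
85.89487853847275
```

View pics/g1.png

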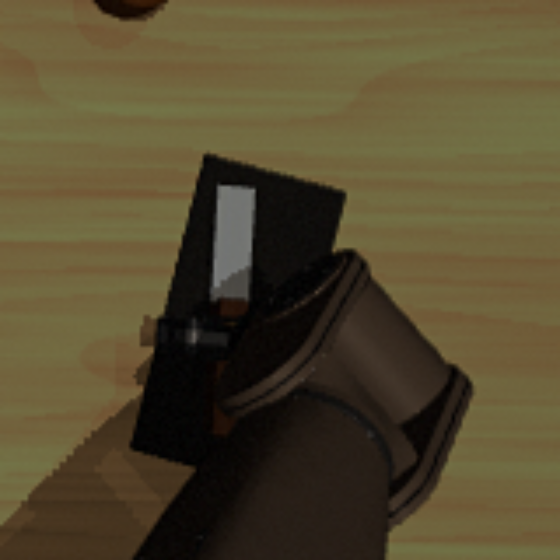

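The fingers straddle the handle, with the left finger visible at (180,330) of the crop. Closing now.

Request:
step_arm(
  rows="-1 0 0 -0.002 0 0 0;0.3 0 0 -0.002 0 0 0;1 0 0 -0.002 0 0 0;1 0 0 -0.002 0 0 0;1 0 0 -0.002 0 0 0;1 0 0 -0.002 0 0 0",
  squeeze=110,
)

```text
clock: 4.8
ee_pos: [0.4287, -0.3378, 0.0073]
orientation: [[-0.997, 0.072, 0.001], [0.072, 0.997, -0.001], [-0.001, -0.001, -1.0]]
ft_force: [0.3, 0.0, 1.6]
grip_width: 0.256
grasp_force: 110.2
```

Request:
step_arm(
  rows="1 0 0 0.05 0 0 0;1 0 0.0 0.11 0 0 0;1 0.02 0.05 0.12 0 0 -8;1 0.04 0.11 0.12 0 0 -16;1 0.05 0.17 0.12 0 0 -24;1 0.05 0.23 0.12 0 0 -32;1 0.05 0.29 0.12 0 0 -41;1 0.05 0.35 0.12 0 0 -41",
)

```text
clock: 5.8
ee_pos: [0.4777, 0.0146, 0.1264]
orientation: [[-0.704, 0.71, -0.0], [0.71, 0.704, 0.0], [0.0, -0.0, -1.0]]
ft_force: [0.8, 0.1, -1.9]
grip_width: 0.256
grasp_force: 109.6
```

Request:
step_arm(
  rows="1 0 0.06 0 0 0 0;1 0 0.12 0 0 0 0;1 -0.02 0.17 0 0 0 0;1 -0.04 0.208 0 0 0 0;1 -0.047 0.208 -0.04 0 0 0;1 -0.047 0.208 -0.07 0 0 0;1 -0.047 0.208 -0.083 0 0 0;1 -0.047 0.208 -0.083 0 0 0",
)

```text
clock: 6.8
ee_pos: [0.4308, 0.2203, 0.043]
orientation: [[-0.705, 0.709, -0.002], [0.709, 0.705, -0.001], [0.001, -0.002, -1.0]]
ft_force: [0.0, -0.1, -2.0]
grip_width: 0.259
grasp_force: 109.6
```

```bash
python3 - <<'E'
from m import *
o=env.get_obs();print(o['ee_pos'],o['q'][5])
p=o['ee_pos'];d=np.array([.707,-.707,0]);R=o['orientation'];d=R[:,1]*0+np.array([R[1,1],-R[0,1],0])
print(d)
s=snap('scene');t=snap('top')
tip=p+121*1e-3*d; tip[2]=.0535
for n,a in(('sc',s),('top',t)): print(n,proj(a,tip))
u,v=proj(s,tip).astype(int);u2,v2=proj(t,tip).astype(int)
A=cv2.resize(s['image'][v-40:v+40,u-50:u+50],None,fx=4,fy=4);B=cv2.resize(t['image'][v2-40:v2+40,u2-50:u2+50],None,fx=4,fy=4)
cv2.imwrite('pics/tip.png',np.hstack([A,B])[:,:,::-1])
print(u,v,u2,v2)
E
```

```text
[0.43077833 0.22029147 0.0429922 ] -0.5199049909122869
[ 0.70508608 -0.7091188   0.        ]
sc [320.46417368 176.02418475]
top [296.48231887 201.58177937]
320 176 296 201
```

View pics/tip.png

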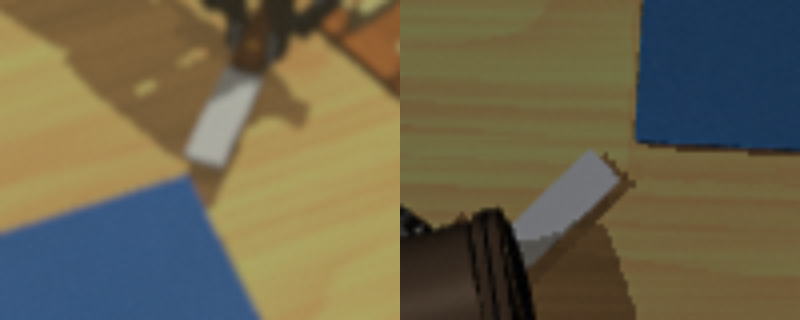

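Request:
step_arm(
  rows="1 -0.008 -0.05 0.001 0 0 0;1 -0.008 -0.1 0.001 0 0 0;1 -0.008 -0.124 0.001 0 0 0;1 -0.008 -0.124 0.001 0 0 0;1 0 -0.132 0.001 0 0 0;1 0.008 -0.14 0.001 0 0 0;1 0.014 -0.146 0.001 0 0 0;1 0.014 -0.146 0.001 0 0 0",
)

```text
clock: 7.9
ee_pos: [0.4461, 0.0744, 0.0449]
orientation: [[-0.705, 0.709, 0.0], [0.709, 0.705, 0.0], [-0.0, 0.0, -1.0]]
ft_force: [-0.5, -0.6, -0.3]
grip_width: 0.257
grasp_force: 109.5
```

Request:
step_arm(
  rows="1 0.012 -0.012 0 0 0 0;1 0.024 -0.024 0 0 0 0;1 0.024 -0.024 0 0 0 0;1 0.0245 -0.024 0.011 0 0 0;1 0.026 -0.024 0.023 0 0 0;1 0.029 -0.024 0.0365 0 0 0;1 0.034 -0.024 0.0495 0 0 0;1 0.039 -0.024 0.06 0 0 0",
)

```text
clock: 8.9
ee_pos: [0.4849, 0.0508, 0.1061]
orientation: [[-0.705, 0.709, 0.001], [0.709, 0.705, 0.0], [-0.0, 0.001, -1.0]]
ft_force: [-1.2, -0.0, -2.7]
grip_width: 0.254
grasp_force: 109.3
```

```bash
python3 - <<'E'
from m import *
o=env.get_obs();print(o['ee_pos'],o['ft_force'])
s=snap('scene');t=snap('top')
cv2.imwrite('pics/lift.png',np.hstack([cv2.resize(s['image'][100:280,200:380],None,fx=2.2,fy=2.2),cv2.resize(t['image'][80:260,260:440],None,fx=2.2,fy=2.2)])[:,:,::-1])
E
```

```text
[0.48487066 0.05079382 0.10609988] [-1.15820745 -0.03276616 -2.6849045 ]
```

View pics/lift.png

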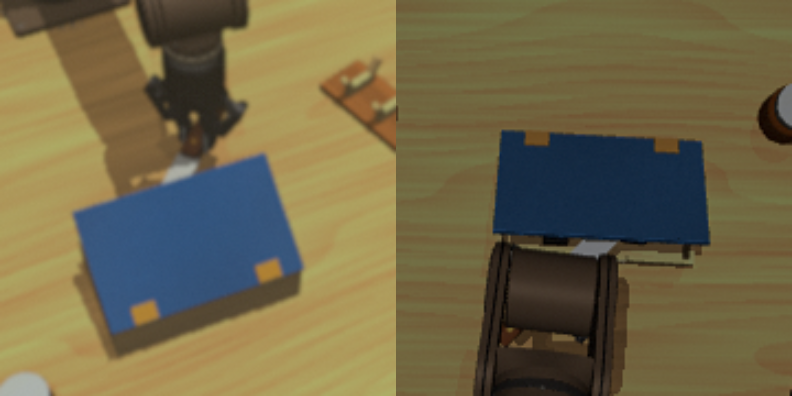

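The lid is up about 30° on the blade, and the fingers are clear. Continuing along the arc.

Request:
step_arm(
  rows="1 0.009 0 0.013 0 0 0;1 0.02 0 0.025 0 0 0;1 0.032 0 0.035 0 0 0;1 0.045 0 0.043 0 0 0;1 0.06 0 0.05 0 0 0;1 0.075 0 0.054 0 0 0;1 0.09 0 0.056 0 0 0;1 0.102 0 0.056 0 0 0",
)

```text
clock: 10.0
ee_pos: [0.588, 0.0505, 0.1613]
orientation: [[-0.705, 0.709, 0.001], [0.709, 0.705, -0.0], [-0.001, 0.001, -1.0]]
ft_force: [-1.1, -0.1, -0.8]
grip_width: 0.252
grasp_force: 109.6
```

Request:
step_arm(
  rows="1 0.01 0 0 0 0 0;1 0.02 0 -0.002 0 0 0;1 0.027 0 -0.003 0 0 0;1 0.027 0 -0.003 0 0 0",
)

```text
clock: 10.5
ee_pos: [0.6139, 0.0507, 0.1576]
orientation: [[-0.706, 0.709, 0.0], [0.709, 0.706, 0.0], [-0.0, 0.0, -1.0]]
ft_force: [0.4, 1.3, -1.5]
grip_width: 0.257
grasp_force: 109.5
```

```bash
python3 - <<'E'
from m import *
o=env.get_obs();print(o['ee_pos'],o['ft_force'])
s=snap('scene');t=snap('top')
cv2.imwrite('pics/open.png',np.hstack([cv2.resize(s['image'][100:280,200:380],None,fx=2.2,fy=2.2),cv2.resize(t['image'][80:260,260:440],None,fx=2.2,fy=2.2)])[:,:,::-1])
E
```

```text
[0.61385463 0.05073378 0.15756635] [ 0.4418484   1.27126714 -1.53470941]
```

View pics/open.png

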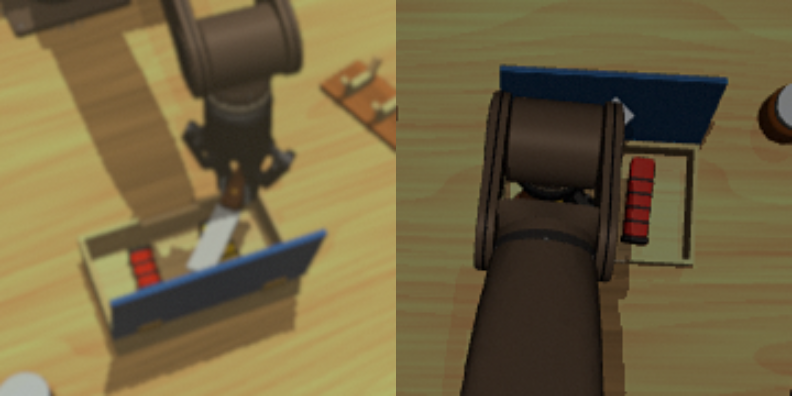

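The lid now leans back past upright, and the red grip is in the right-hand (-y) half. Withdrawing and taking the scraper back to the mat.

Request:
step_arm(
  rows="1 -0.04 0 0 0 0 0;1 -0.1 0 0 0 0 0;1 -0.13 -0.04 0 0 0 8;1 -0.14 -0.1 0 0 0 16;1 -0.15 -0.16 0 0 0 24;1 -0.16 -0.22 -0.01 0 0 32;1 -0.17 -0.28 -0.03 0 0 41;1 -0.18 -0.34 -0.05 0 0 41",
)

```text
clock: 11.6
ee_pos: [0.4336, -0.2886, 0.1091]
orientation: [[-0.997, 0.071, 0.002], [0.071, 0.997, -0.002], [-0.002, -0.001, -1.0]]
ft_force: [0.2, 0.1, -0.7]
grip_width: 0.255
grasp_force: 109.5
```

```bash
python3 - <<'E'
from m import *
o=env.get_obs();print(o['ee_pos'],o['orientation'].round(3).tolist())
t=snap('top');hsv=cv2.cvtColor(t['image'],cv2.COLOR_RGB2HSV).astype(int)
H,S,V=hsv[...,0],hsv[...,1],hsv[...,2]
c=blobs(t,(H>95)&(H<130)&(S>100),(280,80,440,180))[0];print(cv2.boundingRect(c))
P=c[:,0,:];u=np.median(P[:,0]);
for u in(330,350,370): print(u,P[P[:,0]==u][:,1].min(),P[P[:,0]==u][:,1].max())
v=P[P[:,0]==350][:,1].min()
for th in(1.5,1.6,1.7,1.8,1.85):
  pts=[proj(t,np.array([.679-.154*np.cos(th)-a*np.sin(th)*-1*1,-.017,.06+.154*np.sin(th)+a*np.cos(th)*1])) for a in(0,.008)]
  print(th,np.round(pts,1).tolist())
cv2.imwrite('pics/grips.png',cv2.resize(t['image'][100:220,290:420],None,fx=5,fy=5)[:,:,::-1])
for n,m in(('red',((H<8)|(H>172))&(S>140)&(V>50)),):
  k=np.zeros_like(m,np.uint8);k[130:210,355:400]=m[130:210,355:400];k=cv2.morphologyEx(k,cv2.MORPH_CLOSE,np.ones((5,5)))
  for c in blobs(t,k>0,(355,130,400,210)): print(n,rect(t,c,.030),cv2.boundingRect(c))
E
```

```text
[ 0.43358744 -0.28857639  0.10912056] [[-0.997, 0.071, 0.002], [0.071, 0.997, -0.002], [-0.002, -0.001, -1.0]]
(307, 110, 104, 35)
330 111 141
350 112 142
370 113 143
1.5 [[357.5, 136.0], [357.6, 132.7]]
1.6 [[357.6, 129.6], [357.6, 126.3]]
1.7 [[357.6, 123.4], [357.6, 120.2]]
1.8 [[357.5, 117.4], [357.5, 114.4]]
1.85 [[357.5, 114.5], [357.4, 111.6]]
red [611.5 -70.3 101.   29.   -5.8] (364, 151, 14, 37)
```

View pics/grips.png

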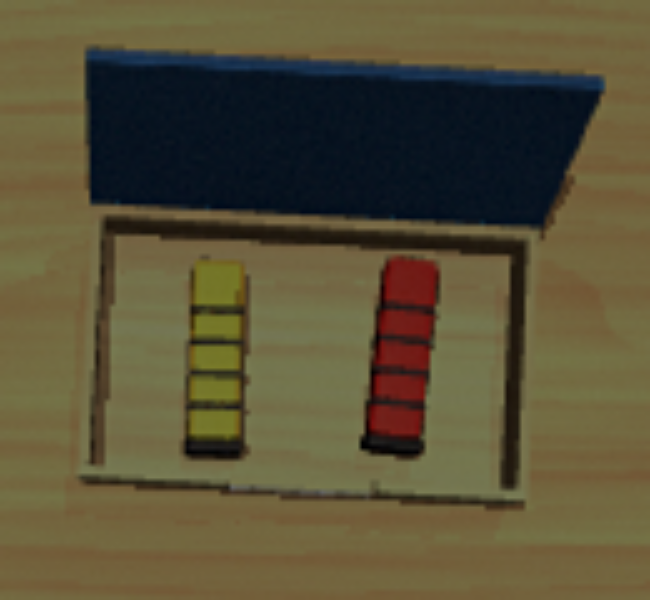

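The lid is at about 1.84 rad, at its stop. In the crop the red grip lies at about (400,355) and the yellow at (216,355), both with their black ends to the front. Laying the scraper down.

Request:
step_arm(
  rows="1 -0.003 -0.03 -0.02 0 0 0;1 -0.005 -0.048 -0.05 0 0 0;1 -0.005 -0.048 -0.08 0 0 0;1 -0.005 -0.048 -0.095 0 0 0;1 -0.005 -0.048 -0.099 0 0 0;1 -0.005 -0.048 -0.1 0 0 0;1 -0.005 -0.048 -0.1 0 0 0",
)

```text
clock: 12.52
ee_pos: [0.4297, -0.335, 0.01]
orientation: [[-0.997, 0.072, 0.002], [0.072, 0.997, -0.002], [-0.002, -0.002, -1.0]]
ft_force: [0.1, -0.2, -1.4]
grip_width: 0.257
grasp_force: 109.5
```

Request:
step_arm(
  rows="1 0 0 -0.0015 0 0 0;1 0 0 -0.0025 0 0 0;1 0 0 -0.0025 0 0 0",
)

```text
clock: 12.9
ee_pos: [0.4293, -0.3349, 0.0073]
orientation: [[-0.997, 0.072, 0.0], [0.072, 0.997, -0.0], [-0.0, -0.0, -1.0]]
ft_force: [-2.2, 0.9, 5.2]
grip_width: 0.259
grasp_force: 110.4
```

Request:
step_arm(
  rows="0.3 0 0 0.0005 0 0 0;-1 0 0 0.0005 0 0 0;-1 0 0 0.001 0 0 0;-1 0 0 0.03 0 0 0;-1 0 0 0.08 0 0 0;-1 0 0 0.13 0 0 0;-1 0.04 0.05 0.15 0 0 0;-1 0.08 0.1 0.15 0 0 0",
  squeeze=50,
)

```text
clock: 13.9
ee_pos: [0.507, -0.2397, 0.1592]
orientation: [[-0.997, 0.075, 0.005], [0.075, 0.997, -0.003], [-0.005, -0.003, -1.0]]
ft_force: [0.7, 0.4, -0.5]
grip_width: 0.996
grasp_force: 0.0
```

```bash
python3 - <<'E'
from m import *
o=env.get_obs();print(o['ee_pos'],o['orientation'].round(3).tolist(),o['q'].round(2))
t=snap('top');s=snap('scene');hsv=cv2.cvtColor(t['image'],cv2.COLOR_RGB2HSV).astype(int)
H,S,V=hsv[...,0],hsv[...,1],hsv[...,2]
for n,m,z,roi in(('blade',(S<70)&(V>60),.017,(440,180,490,235)),):
  for c in blobs(t,m,roi): print(n,cv2.contourArea(c),rect(t,c,z),cv2.boundingRect(c))
a=np.array([ray(t,372.2,151.6,.033),ray(t,368.4,190.4,.033)]);print(a,a.mean(0),np.linalg.norm(a[0]-a[1]),np.degrees(np.arctan2(*(a[0]-a[1])[1::-1])))
# scene-view check
h=cv2.cvtColor(s['image'],cv2.COLOR_RGB2HSV).astype(int);m=((h[...,0]<8)|(h[...,0]>172))&(h[...,1]>140)&(h[...,2]>60)
k=np.zeros_like(m,np.uint8);k[180:260,230:300]=m[180:260,230:300];k=cv2.morphologyEx(k,cv2.MORPH_CLOSE,np.ones((5,5)))
for c in blobs(s,k>0,(230,180,300,260)): print('sc',rect(s,c,.03),cv2.boundingRect(c))
E
```

```text
[ 0.50700623 -0.23974124  0.15920341] [[-0.997, 0.075, 0.005], [0.075, 0.997, -0.003], [-0.005, -0.003, -1.0]] [-0.62  0.1   1.93 -0.    1.11 -2.12]
[[ 0.66057782 -0.07502027  0.033     ]
 [ 0.55098337 -0.06499463  0.033     ]] [ 0.60578059 -0.07000745  0.033     ] 0.11005206774446553 -5.226835094598465
sc [581.8 -66.8  53.6  26.2  -6.8] (260, 213, 13, 17)
```

Request:
step_arm(
  rows="-0.3 0.03 0.05 0 0 0 -1.4;-0.3 0.06 0.1 0 0 0 -1.4;-0.3 0.09 0.15 0 0 0 -1.4;-0.3 0.097 0.165 0 0 0 -1.4;-0.3 0.097 0.165 0 0 0 -1.4;-0.3 0.097 0.165 -0.04 0 0 -1.4;-0.3 0.097 0.165 -0.07 0 0 -1.4;-0.3 0.097 0.165 -0.07 0 0 -1.4",
)

```text
clock: 15.0
ee_pos: [0.5991, -0.0754, 0.083]
orientation: [[-0.995, 0.099, -0.007], [0.099, 0.995, 0.002], [0.007, 0.001, -1.0]]
ft_force: [-0.8, -0.1, 1.0]
grip_width: 0.649
grasp_force: 0.0
```

```bash
python3 - <<'E'
from m import *
o=env.get_obs();R=o['orientation'];print(o['ee_pos'],np.degrees(np.arctan2(R[1,1],R[0,1])),o['ft_force'])
t=snap('top');hsv=cv2.cvtColor(t['image'],cv2.COLOR_RGB2HSV).astype(int)
H,S,V=hsv[...,0],hsv[...,1],hsv[...,2]
for n,m,z,roi in(('blade',(S<70)&(V>60),.017,(440,180,490,235)),('handle',(H<14)&(S>100)&(V>45),.030,(440,210,490,275))):
  for c in blobs(t,m,roi): print(n,cv2.contourArea(c),rect(t,c,z),cv2.boundingRect(c))
s=snap('scene')
cv2.imwrite('pics/pre.png',np.hstack([cv2.resize(s['image'][90:290,120:380],None,fx=1.7,fy=1.7),cv2.resize(t['image'][100:300,300:500],None,fx=1.7,fy=1.7)])[:,:,::-1])
E
```

```text
[ 0.59910436 -0.07538981  0.08299202] 84.32154736214451 [-0.76337016 -0.06264729  1.01613401]
blade 309.0 [ 503.3 -341.5   92.8   30.5   -3.9] (460, 193, 12, 33)
handle 255.5 [ 405.4 -333.4  106.2   21.5   -3.9] (460, 225, 10, 39)
```

View pics/pre.png

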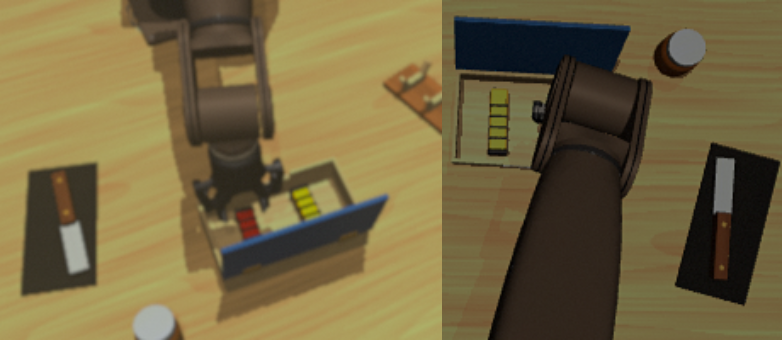

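The scraper is flat on the mat again, and the gripper is above the red grip. I'll settle, then descend.

Request:
step_arm(
  rows="-0.3 0 0 0 0 0 0;-0.3 0 0 0 0 0 0",
)

```text
clock: 15.35
ee_pos: [0.6031, -0.0746, 0.0879]
orientation: [[-0.995, 0.097, 0.003], [0.097, 0.995, -0.001], [-0.003, -0.001, -1.0]]
ft_force: [-0.4, 0.7, 0.6]
grip_width: 0.654
grasp_force: 0.0
```

Request:
step_arm(
  rows="-0.3 0.003 0.004 -0.01 0 0 0;-0.3 0.003 0.004 -0.04 0 0 0;-0.3 0.003 0.004 -0.065 0 0 0;-0.3 0.003 0.004 -0.076 0 0 0;-0.3 0.003 0.004 -0.076 0 0 0;1 0.003 0.004 -0.076 0 0 0;1 0.003 0.004 -0.076 0 0 0;1 0.003 0.004 -0.076 0 0 0",
  squeeze=50,
)

```text
clock: 16.35
ee_pos: [0.6064, -0.0705, 0.0117]
orientation: [[-0.995, 0.097, 0.003], [0.097, 0.995, -0.001], [-0.003, -0.0, -1.0]]
ft_force: [-0.1, 0.3, 3.2]
grip_width: 0.341
grasp_force: 50.8
```

Request:
step_arm(
  rows="1 0 0 0 0 0 0;1 0 0 0 0 0 0;1 0 0 0.03 0 0 0;1 0 0 0.08 0 0 0;1 0 0 0.13 0 0 0;1 -0.02 0 0.14 0 0 0;1 -0.04 0 0.14 0 0 0",
)

```text
clock: 17.23
ee_pos: [0.5651, -0.0703, 0.1513]
orientation: [[-0.995, 0.097, 0.002], [0.097, 0.995, -0.001], [-0.002, -0.001, -1.0]]
ft_force: [-0.5, 0.2, -2.0]
grip_width: 0.338
grasp_force: 50.4
```

Request:
step_arm(
  rows="1 -0.01 0.05 0 0 0 3;1 -0.03 0.11 0 0 0 7;1 -0.05 0.17 0 0 0 11;1 -0.07 0.23 0 0 0 15;1 -0.09 0.29 0 0 0 19;1 -0.11 0.35 0 0 0 22;1 -0.125 0.4 0 0 0 22;1 -0.129 0.417 0 0 0 22",
)

```text
clock: 18.23
ee_pos: [0.4342, 0.3489, 0.1493]
orientation: [[-0.958, -0.287, -0.002], [-0.287, 0.958, -0.001], [0.002, -0.0, -1.0]]
ft_force: [0.5, -0.9, -1.0]
grip_width: 0.342
grasp_force: 50.4
```

Request:
step_arm(
  rows="1 0 0 -0.02 0 0 0;1 0 0 -0.04 0 0 0;1 0 0 -0.05 0 0 0;1 0 0 -0.05 0 0 0;1 0 0 -0.05 0 0 0",
)

```text
clock: 18.85
ee_pos: [0.4369, 0.3468, 0.1009]
orientation: [[-0.959, -0.283, 0.001], [-0.283, 0.959, 0.001], [-0.001, 0.0, -1.0]]
ft_force: [0.6, 0.7, -2.1]
grip_width: 0.344
grasp_force: 50.4
```

```bash
python3 - <<'E'
from m import *
o=env.get_obs();R=o['orientation'];print(o['ee_pos'],np.degrees(np.arctan2(R[1,1],R[0,1])),R.round(4).tolist())
E
```

```text
[0.43686535 0.3468132  0.10091711] 106.42214623227859 [[-0.9592, -0.2827, 0.0011], [-0.2827, 0.9592, 0.0005], [-0.0012, 0.0002, -1.0]]
```

Request:
step_arm(
  rows="1 0 0 -0.02 0 0 0;1 0 0 -0.04 0 0 0;1 0 0 -0.055 0 0 0;1 0 0 -0.062 0 0 0;1 0 0 -0.064 0 0 0;1 0 0 -0.065 0 0 0;1 0 0 -0.065 0 0 0",
)

```text
clock: 19.73
ee_pos: [0.4367, 0.3471, 0.0358]
orientation: [[-0.959, -0.283, 0.001], [-0.283, 0.959, 0.001], [-0.001, 0.0, -1.0]]
ft_force: [0.3, -0.7, -0.8]
grip_width: 0.341
grasp_force: 50.5
```

Request:
step_arm(
  rows="1 0 0 -0.001 0 0 0;1 0 0 -0.001 0 0 0;0.1 0 0 -0.001 0 0 0;-0.3 0 0 -0.001 0 0 0;-0.3 0 0 0 0 0 0;-0.3 0 0 0.03 0 0 0;-0.3 0 0 0.08 0 0 0;-0.3 0 0 0.13 0 0 0",
)

```text
clock: 20.72
ee_pos: [0.4359, 0.3466, 0.1662]
orientation: [[-0.959, -0.283, -0.001], [-0.283, 0.959, -0.0], [0.001, -0.0, -1.0]]
ft_force: [-0.2, 0.5, -0.3]
grip_width: 0.648
grasp_force: 0.0
```

Request:
step_arm(
  rows="-0.3 0 -0.05 0.03 0 0 0;-0.3 0 -0.11 0.06 0 0 0;-0.3 0 -0.17 0.06 0 0 0;-0.3 0 -0.23 0.06 0 0 0;-0.3 0 -0.29 0.06 0 0 0;-0.3 0 -0.29 0.06 0 0 0;-0.3 0 -0.29 0.06 0 0 0",
)

```text
clock: 21.6
ee_pos: [0.4362, 0.0569, 0.2252]
orientation: [[-0.959, -0.282, 0.0], [-0.282, 0.959, 0.001], [-0.0, 0.001, -1.0]]
ft_force: [-0.4, 0.4, -0.1]
grip_width: 0.652
grasp_force: 0.0
```

```bash
python3 - <<'E'
from m import *
t=snap('top');s=snap('scene');hsv=cv2.cvtColor(t['image'],cv2.COLOR_RGB2HSV).astype(int)
H,S,V=hsv[...,0],hsv[...,1],hsv[...,2]
k=(((H<6)|(H>174))&(S>170)&(V>50)).astype(np.uint8);k=cv2.morphologyEx(k,cv2.MORPH_CLOSE,np.ones((5,5)))
for c in blobs(t,k>0,(190,180,260,265)): print(rect(t,c,.052),cv2.boundingRect(c))
a=cv2.resize(t['image'][165:265,180:260],None,fx=5,fy=5);b=cv2.resize(s['image'][110:190,330:410],None,fx=5,fy=5)
o=np.zeros((500,800,3),np.uint8);o[:,:400]=a;o[:400,400:]=b
cv2.imwrite('pics/fin.png',np.clip(o[:,:,::-1]*1.4,0,255))
E
```

```text
[441.3 349.5 100.8  28.9  16.6] (209, 209, 19, 38)[ WARN:0@3.527] global loadsave.cpp:1063 imwrite_ Unsupported depth image for selected encoder is fallbacked to CV_8U.
```

View pics/fin.png

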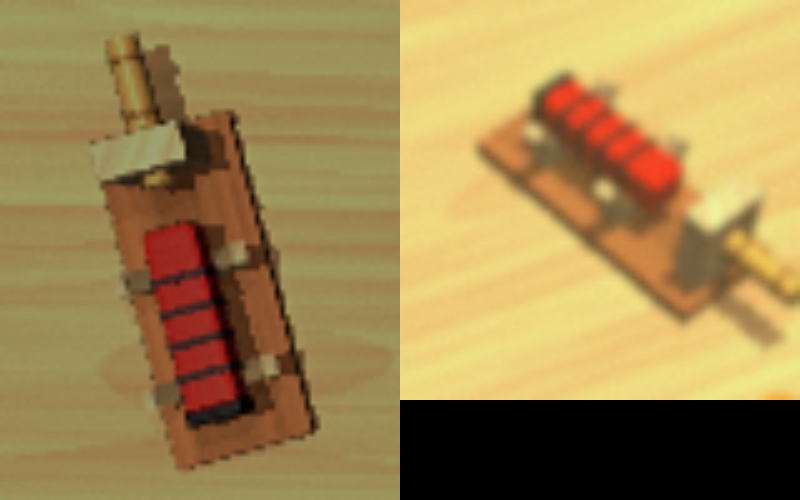

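The red grip is seated in both saddles. Its centre is within about 1.5 mm and its yaw within about 0.1° of the cradle's.

```bash
python3 -c "
from cell import env
print(env.finish_job())"
```

```text
the job is handed in; nothing more can be done
None
```

The job is handed in at about 22 s: the lid stands open at about 1.84 rad, the scraper lies flat on its mat, the red grip sits midway in the cradle's saddles within about 1.5 mm, the yellow grip is still in the case, and the glue, jar and hammer were left alone.

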